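# Snap the filter cover onto the dust box

## Task

Close the green dust-filter box on the violin maker's bench: pick up the orange cover by its black rib, lower its filter into the box's mouth, and press it straight down until both metal clips have snapped under the box's rim and the cover sits fully home. The box stands on a loose height slide and gives way a little before it bears the push; the clips then need a firm push, but press gently and never ram it: stop as soon as it is seated, then let go. Leave everything else on the bench where it is.

Things in the scene. Friction and masses are not known exactly. Their poses are not given: they have to be found in the camera images.
- filter_box: Open green metal box on a stiff, unlocked height slide over a steel plate (124 x 100 mm) on the bench. Pushed down with some 5 N it sinks and stays down, stopping hard after 7 to 13 mm: how much differs each time and cannot be told from its pose. Origin: 60 mm below its rim, near bench level; z up. Walls 5 mm, outside 94 mm (its x) by 66 mm (y). Grey pipe stub on the +y wall, to y = 63 mm.
- box_mouth (a point): Centre of the box's mouth, 60 mm above its origin, axes as the box. Mouth inside 84 mm (x) by 56 mm (y). Along both x ends runs an aluminium rim lip 66 mm long, 5 mm thick (55 to 60 mm above the origin), standing out 7 mm beyond the wall to x = +-54 mm. The cover fits either way round.
- cover: Loose cover, 0.17 to 0.28 kg, standing on its filter. Origin: centre of the filter's underside, z up. White filter 81 mm (x) by 53 mm (y), 0 to 42 mm, its lowest 10 mm tapering in 5 mm a side; 1.5 mm play a side in the mouth. Orange plate 104 x 74 mm, 42 to 48 mm; its underside rests on the rim lip when home: origin then 18 mm above the box's, x axes parallel or opposite.
- cover_rib (a point): Centre of the top of the cover's black grip rib, 82 mm above the cover's origin, axes as the cover. Rib 52 mm long (x), 14 mm thick (y), 34 mm tall: pinch it across y from above.
- clip_a (a joint): Outward swing of the sprung aluminium clip arm at the cover's +x end (24 mm wide, out to x = 60 mm, from 64 down to 15 mm above the cover's origin), hinged 60 mm up. 0 = relaxed, at its stop; grows as the hook is pushed outward, to about 0.15 while passing the lip; back to nearly 0 once snapped under.
- clip_b (a joint): The same for the clip arm at the cover's -x end. Feel: the hooks meet the lip about 17 mm before home; the push grows to 8 to 19 N about 8 mm before home (the box sinks meanwhile), drops suddenly as they pass, and rises hard once the plate is on the lip and the box at its stop. Over 30 N between cover and box breaks the cover.
- hook_a (a point): Inner upper corner of the hook of clip_a, at the cover's x = +50.5 mm, 34.5 mm above the cover's origin when relaxed; once snapped it lies 52.5 mm above the box's origin, below the lip's underside (55 mm).
- hook_b (a point): The same for clip_b, at the cover's x = -50.5 mm.
- glue_jar: Bystander: glue jar, 52 mm diameter, 78 mm tall, standing beyond the work; origin at the centre of its underside.
- block_plane: Bystander: small block plane, 150 x 46 x 52 mm; origin under its centre.
- scroll: Bystander: carved violin scroll on a wooden foot 70 x 60 mm, 182 mm tall; origin under its centre.
- peg_block: Bystander: light wood block with four dark tuning pegs, 46 x 80 x 41 mm; origin under its centre, standing between the two.
- bar_clamp: Bystander: bar clamp lying flat, about 100 x 210 x 24 mm; origin under the middle of its bar.
- pencil_mug: Bystander: blue mug with pencils, 76 mm diameter, 160 mm tall; origin under its centre.
- gouge: Bystander: wooden-handled gouge lying on the bench, 200 mm long, about 30 mm thick; origin under its middle.
There are look-alikes about, which are no part of the job. Of the things that look like the cover, take the one that is farthest to the robot's left at the start.

How it is judged:
By the outcome, as a careful person would: the job done as asked, in the order asked, and still so for the second after the job is handed in, with the robot touching nothing.
It also fails if it takes over 59 s, if anything falls off the work surface, if the arm or the gripper's body presses on something with over 40 N, if the wrist force passes 120 N, or if a joint passes its speed limit or range.

## Robot

A 6-joint arm with a two-finger parallel gripper is mounted at the origin on the work surface. World frame = base frame: x ahead of the robot, y to its left, z up, the work surface at z = 0. Lengths are in m, angles in rad, forces in N, time in s.
With the tool pointing down it reaches from about 0.35 to 0.975 m from the base axis. Payload 4.9 kg.
Tool frame: the origin (TCP) lies on the centre line of the jaws, within the pads' length; the fingertips stand 14 mm ahead of it and the grasp point (between the pads) lies 5 mm behind it (manip.nose_length is the distance from the TCP to the fingertips, in m); z points along the fingers, y is the line along which they close (so a half turn about z gives the same grasp; the last joint's range is limited). The gripper opens to 85 mm and grips with 20 to 120 N. Pads are 22 mm wide; open, the fingers measure 114 mm over their backs; the gripper's body (76 mm by 85 mm) begins 54 mm behind the grasp point. The pads swing forward as they close: fully open they stand 13 mm farther back than shut.
Start: joints at [1.01, 0.053, 1.613, -0, 1.476, -0.119], TCP at [0.267, 0.565, 0.214] pointing down, gripper open.
Joint ranges: [-3.01, 3.01], [-1.01, 2.22], [0.06, 2.58], [-1.02, 4.17], [0.09, 2.62], [-3.14, 3.14]. Speed limits (rad/s): [2.57, 2.57, 3.14, 3.14, 3.14, 3.14].

## Interface

Orientations are given as a unit quaternion [w, x, y, z].
In Python, from plant import manip, imaging gives the robot as it stands.
- The arm moves only by the tool play_rows, never from a script. Its argument "commands" is a list of rows, each a list of 6 numbers: the shift along the tool's x, y, z in mm, then the turn, a rotation vector about the tool's x, y, z in degrees. A call has 1 to 5 rows; each row shifts and turns the commanded pose from where the row before left it, along the tool's axes as they then stand; what a row does not reach is not made up. A row lasts 1/12 s, in which the tool goes at most 41.7 mm and 7.16 degrees, less where a joint would pass 70% of its speed; a pose out of reach is approached as far as the arm can. A call is refused whole if a number of a shift passes 41.7 or a number of a turn 7.16, either way. A call with a gripper value outside its range is refused whole. "hand" is the finger opening in mm, from 0 to 85.4, set as the call begins (left out, the last holds). The fingers move at their own pace and stop on an object; the grip force is fixed at half the most. Time passes only in rows, so rows that do not move let the fingers close. It gives the time, the measured TCP pose, the force, the opening and the grip force at its end, in the units of the state.
- manip.state(): the state, without advancing time (a new reading comes with each control period).
- imaging.grab_frame(name): name is "scene" or "top"; returns a dict with "image" (384x512x3 uint8, red, green, blue), "fx", "fy", "cx", "cy" (pixels), "k1" (the pictures are not rectified: a ray, as slopes to the right and down, at radius r is drawn at 1 + k1 r^2 times it, then the intrinsics apply), "R" (3x3) and "t" (3): a world point X has camera coordinates R X + t. Camera axes: x right, y down, z forward; pixel columns grow to the right and rows downward; lengths in m; the calibration is good to about 2 mm. A picture is of the moment at which its call begins. There is no depth.
- manip.job_done(): hands the job in; it is judged then, once.
The state is a dict: "time": time; "joint_pos": joint angles; "joint_vel": joint speeds; "joint_efforts": joint torques, N m; "tool_pos": TCP position; "tool_rot": TCP orientation; "contact_force": force on the tool from outside, world axes, zero at the start; "ft_torque": the same for the moment, N m; "gripper_width": opening from 0.0 (shut) to 1.0 (fully open); "grasp_force": force on a finger pad.
Only numpy, scipy, OpenCV 4.12 (cv2) and the standard library are available. Lean on these libraries where they do the work, as an engineer would, in place of code of your own. Each camera call takes 0.05 s, during which the arm holds its last target. There are 200 camera calls.

## Working session

There is one attempt and no reset: what is moved stays moved. The work goes in short steps, Python scripts to look and compute and a tool call to move; the robot and the scene stay as the last step left them, time stands still between calls to the robot, and variables do not carry over. Pictures are saved under pics/ and viewed, at most 10 in all, crops included, and the job is handed in when it is done.

Besides the shell and the picture viewer there is one more tool, called after ">>>" by a JSON object that holds its "fn" and its "kwargs". play_rows: Moves the arm, as the interface text tells. Its arguments: {"type":"object","properties":{"commands":{"type":"array","items":{"type":"array","items":{"type":"number"}}},"hand":{"type":"number"}},"required":["commands"]}

```bash
mkdir -p pics
python3 - <<'E'
from plant import manip, imaging
import cv2,pickle
for n in("top","scene"):
    f=imaging.grab_frame(n); pickle.dump(f,open(n+'0.pkl','wb'))
    cv2.imwrite(f'pics/{n}0.png',cv2.resize(f['image'][:,:,::-1],(800,600),interpolation=cv2.INTER_CUBIC))
    print(n,{k:f[k] for k in f if k!='image'})
print(manip.state())
E
```

```text
top {'fx': 362.1588499734309, 'fy': 362.1588499734309, 'cx': 256.9968118410563, 'cy': 189.51738034623557, 'k1': 0.03601138038789392, 'R': array([[ 0.02650817, -0.99951601,  0.01628046],
       [-0.98284674, -0.02903259, -0.18212466],
       [ 0.18250918, -0.01117341, -0.98314066]]), 't': array([-0.0123302 ,  0.58067825,  1.01281427])}
scene {'fx': 406.96982108662723, 'fy': 406.96982108662723, 'cx': 252.10963146704609, 'cy': 199.33042927167492, 'k1': -0.14412587031624768, 'R': array([[ 0.28449386,  0.95867313, -0.00301142],
       [ 0.67881568, -0.20366009, -0.70550112],
       [-0.67695828,  0.19866653, -0.7087024 ]]), 't': array([-0.15686183, -0.32219026,  1.6151308 ])}
{'time': 0.1, 'joint_pos': array([ 1.01002462e+00,  5.33264309e-02,  1.61414592e+00, -2.08154518e-05,
        1.47601520e+00, -1.19002553e-01]), 'joint_vel': array([-0.00108707, -0.00215149, -0.00223596, -0.00108496,  0.00026288,
        0.00151066]), 'joint_efforts': array([-1.07446019e-04, -3.94896305e+01, -3.71367288e+01, -9.63279172e-05,
        3.85188177e-03, -8.30983964e-06]), 'tool_pos': array([0.26689969, 0.56448665, 0.21327036]), 'tool_rot': array([-3.06093732e-04,  2.19091727e-01,  9.75703806e-01, -8.96701288e-04]), 'contact_force': array([-0.36002378, -0.22630094,  0.2926176 ]), 'ft_torque': array([-0.04867344, -0.00416069,  0.02402308]), 'grasp_force': 0.0, 'gripper_width': 0.9966790581952365}
```

View pics/top0.png

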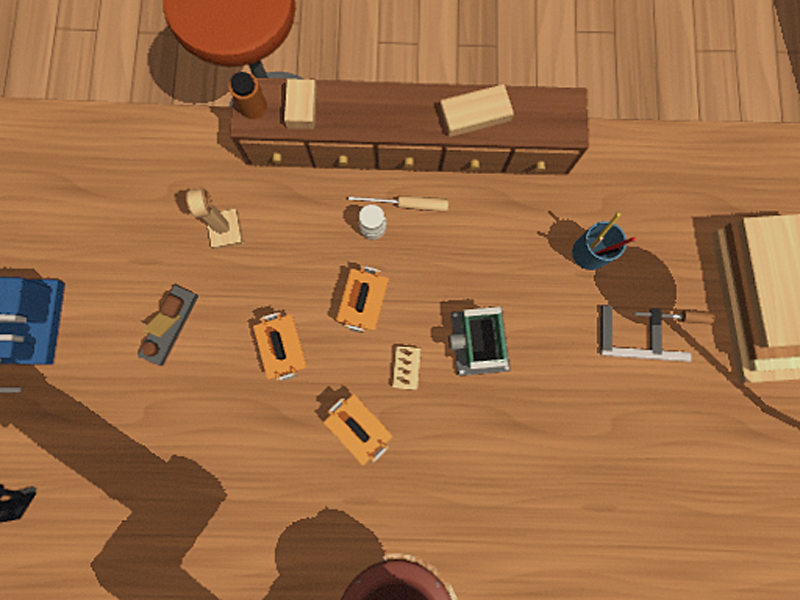

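View pics/scene0.png

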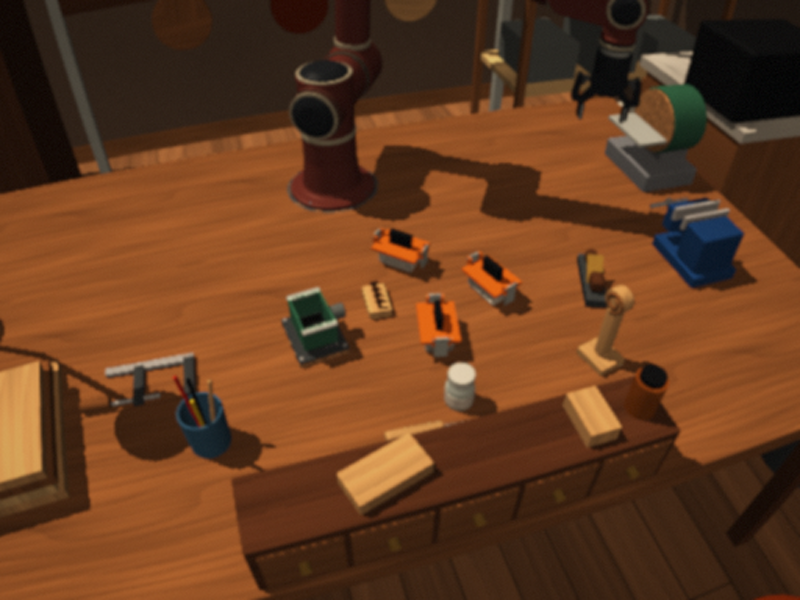

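```bash
cat > h.py <<'E'
import numpy as np,cv2,pickle
def ray(f,uv):
    uv=np.atleast_2d(np.array(uv,float)); d=(uv-[f['cx'],f['cy']])/[f['fx'],f['fy']]; p=d.copy()
    for _ in range(20): p=d/(1+f['k1']*(p**2).sum(1,keepdims=True))
    return np.c_[p,np.ones(len(p))]@f['R'], -f['R'].T@f['t']
def onz(f,uv,z):
    d,c=ray(f,uv); return c+d*((z-c[2])/d[:,2])[:,None]
def proj(f,X):
    c=np.atleast_2d(X)@f['R'].T+f['t']; p=c[:,:2]/c[:,2:]
    return p*(1+f['k1']*(p**2).sum(1,keepdims=True))*[f['fx'],f['fy']]+[f['cx'],f['cy']]
E
python3 - <<'E'
from h import *
T=pickle.load(open('top0.pkl','rb'));S=pickle.load(open('scene0.pkl','rb'))
out=[]
for f,(u,v) in((T,(178,221)),(T,(308,218)),(S,(314,179)),(S,(202,206))):
    c=f['image'][v-24:v+24,u-32:u+32,::-1]; c=cv2.resize(c,(400,300),interpolation=cv2.INTER_CUBIC)
    for i in range(0,64,8): cv2.putText(c,str(u-32+i),(int(i*6.25),8),0,.3,(255,255,255)); 
    for i in range(0,48,8): cv2.putText(c,str(v-24+i),(0,int(i*6.25)+4),0,.3,(255,255,255))
    out.append(c)
cv2.imwrite('pics/c.png',np.vstack([np.hstack(out[:2]),np.hstack(out[2:])]))
h=cv2.cvtColor(T['image'],cv2.COLOR_RGB2HSV)
m=((h[...,0]>8)&(h[...,0]<22)&(h[...,1]>170)&(h[...,2]>180)).astype(np.uint8)
n,l,s,c=cv2.connectedComponentsWithStats(m)
for i in range(1,n):
    if s[i,4]>200:
        v,u=np.where(l==i); P=onz(T,np.c_[u,v],.048)
        print(s[i],c[i],P.mean(0),cv2.minAreaRect((P[:,:2]*1000).astype(np.float32)))
E
```

```text
[216 171  33  40 677] [232.27474151 191.74150665] [0.57315318 0.07662648 0.048     ] ((576.9254150390625, 77.87100219726562), (74.157958984375, 112.33272552490234), 77.16740417480469)
[162 201  34  42 748] [179.1657754 221.6644385] [0.48067984 0.22668279 0.048     ] ((483.8432922363281, 228.62771606445312), (118.81736755371094, 74.45763397216797), 18.834623336791992)
[207 253  44  44 542] [226.55350554 272.5202952 ] [0.34066914 0.08367432 0.048     ] ((336.1050720214844, 76.4276351928711), (113.38221740722656, 73.49373626708984), 45.59601974487305)
```

View pics/c.png

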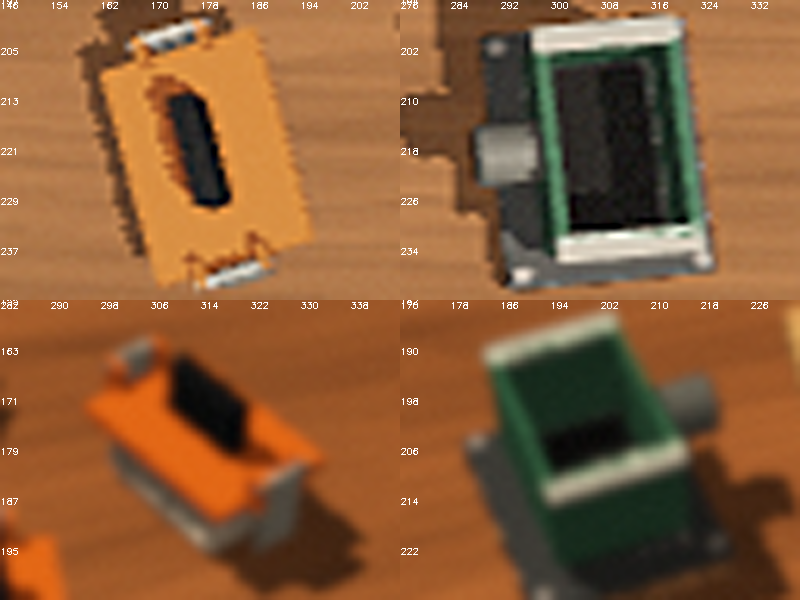

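```bash
cat > fit.py <<'E'
from h import *
from scipy.optimize import least_squares
T=pickle.load(open('top0.pkl','rb'));S=pickle.load(open('scene0.pkl','rb'))
def px(P,o): return np.array(P,float)/6.25-.5+o
def fit(M,obs,p0):
    def X(p): 
        c,s=np.cos(p[3]),np.sin(p[3]); return M@np.array([[c,s,0],[-s,c,0],[0,0,1]])+p[:3]
    g=lambda p:np.concatenate([(proj(f,X(p)[i])-q).ravel() for f,i,q in obs])
    r=least_squares(g,p0); return r.x,np.round(r.fun,2)
def rect(a,b,z): return np.array([[a,b,z],[a,-b,z],[-a,-b,z],[-a,b,z]])
E
python3 - <<'E'
from fit import *
# cover: order TL(+x,+y),TR(+x,-y),BR,BL
M=np.vstack([rect(.052,.037,.048),rect(.026,.007,.082)])
ct=px([(102,72),(262,28),(313,240),(160,286)],(146,197)); rt=px([(169,95),(205,92),(230,203),(203,208)],(146,197))
o=[(T,[0,1,2,3],ct),(T,[4,5,6,7],rt)]
cs=px([(325,160),(205,220),(85,105)],(282,155)) # scene: near-right, near-left, far-left
for oo in (o[:1],o):
    print(fit(M,oo,[.48,.227,0,.3]))
for order in ([0,1,2],[3,0,1],[1,2,3]):
    pass
p=fit(M,o,[.48,.227,0,.3])[0]
c,s=np.cos(p[3]),np.sin(p[3])
X=M@np.array([[c,s,0],[-s,c,0],[0,0,1]])+[p[0],p[1],0]
print('scene proj crop',((proj(S,X)-(282,155)+.5)*6.25).round(),p)
B=rect(.054,.033,.06)
bt=px([(130,28),(283,16),(307,250),(157,263)],(276,194))
print(fit(B,[(T,[0,1,2,3],bt)],[.5,-.1,0,.1]))
p=fit(B,[(T,[0,1,2,3],bt)],[.5,-.1,0,.1])[0]
for z in(0,.01,.02):
  c,s=np.cos(p[3]),np.sin(p[3])
  q=onz(T,proj(T,p[:3]+[0,0,.06]),.06+z)[0]
  X=B@np.array([[c,s,0],[-s,c,0],[0,0,1]])+[q[0],q[1],z]
  print(z,q,((proj(S,X)-(170,182)+.5)*6.25).round())
E
```

```text
(array([ 0.48192052,  0.2285944 , -0.00670862,  0.31283121]), array([ 0.47, -0.09, -0.5 , -0.06,  0.28,  0.09, -0.24,  0.06]))
(array([ 0.48175244,  0.2269496 , -0.00681236,  0.31210609]), array([ 1.05, -0.03,  0.07,  0.02,  0.84,  0.18,  0.32,  0.13,  0.03,
        0.5 , -0.9 , -0.4 , -0.39, -0.51, -0.94,  0.11]))
scene proj crop [[323. 162.]
 [213. 220.]
 [ 82. 105.]
 [191.  53.]
 [253. 106.]
 [232. 117.]
 [165.  61.]
 [185.  51.]] [ 0.48175244  0.2269496  -0.00681236  0.31210609]
(array([ 0.50441837, -0.14852786,  0.02665091,  0.10767616]), array([ 0.67, -0.36, -0.76, -0.23, -0.2 ,  0.39,  0.29,  0.19]))
0 [ 0.50752239 -0.15284377  0.06      ] [[283. 192.]
 [146. 233.]
 [ 81.  80.]
 [211.  44.]]
0.01 [ 0.5063577  -0.15122435  0.07      ] [[284. 175.]
 [146. 216.]
 [ 82.  63.]
 [212.  26.]]
0.02 [ 0.505193   -0.14960492  0.08      ] [[285. 157.]
 [147. 198.]
 [ 82.  46.]
 [213.   9.]]
```

```bash
cat > mv.py <<'E'
import numpy as np,sys
from plant import manip
from scipy.spatial.transform import Rotation as R
def plan(pos,yaw,n):
    """pos m; yaw=world angle (deg) of tool y; n rows"""
    s=manip.state(); q=s['tool_rot']; r=R.from_quat([*q[1:],q[0]]); p=s['tool_pos']
    a=np.radians(yaw); y=np.array([np.cos(a),np.sin(a),0]); z=np.array([0,0,-1.]); x=np.cross(y,z)
    rt=R.from_matrix(np.c_[x,y,z]); w=(r.inv()*rt).as_rotvec()
    d=(np.array(pos)-p)/n
    print('t',s['time'],'pos',p.round(4),'F',s['contact_force'].round(1),'w',round(s['gripper_width'],3),'gf',s['grasp_force'])
    for k in range(n):
        rk=r*R.from_rotvec(w*k/n); print(np.r_[rk.inv().apply(d)*1000,np.degrees(w)/n].round(1).tolist())
if __name__=='__main__':
    v=list(map(float,sys.argv[1:])); plan(v[:3],v[3],int(v[4]))
E
python3 mv.py .4817 .228 .15 107.9 10
```

```text
t 0.1 pos [0.2669 0.5645 0.2133] F [-0.4 -0.2  0.3] w 0.997 gf 0.0
[-33.8, -21.2, 6.4, -0.0, -0.0, -4.3]
[-32.1, -23.7, 6.4, -0.0, -0.0, -4.3]
[-30.2, -26.1, 6.4, -0.0, -0.0, -4.3]
[-28.2, -28.3, 6.4, -0.0, -0.0, -4.3]
[-26.0, -30.3, 6.4, -0.0, -0.0, -4.3]
[-23.6, -32.2, 6.4, -0.0, -0.0, -4.3]
[-21.1, -33.9, 6.3, -0.0, -0.0, -4.3]
[-18.5, -35.4, 6.3, -0.0, -0.0, -4.3]
[-15.8, -36.7, 6.3, -0.0, -0.0, -4.3]
[-13.0, -37.8, 6.3, -0.0, -0.0, -4.3]
```

>>> {"fn": "play_rows", "kwargs": {"commands": [[-33.8,-21.2,6,0,0,-4.3],[-32.1,-23.7,6,0,0,-4.3],[-30.2,-26.1,6,0,0,-4.3],[-28.2,-28.3,6,0,0,-4.3],[-26,-30.3,6,0,0,-4.3]], "hand": 85}}

```text
time: 0.52
tool_pos: [0.3748, 0.3949, 0.1836]
tool_rot: [-0.0, 0.031, 1.0, -0.0]
contact_force: [1.2, 0.1, -0.2]
gripper_width: 0.997
grasp_force: 0.0
```

>>> {"fn": "play_rows", "kwargs": {"commands": [[-23.6,-32.2,6,0,0,-4.3],[-21,-34,6,0,0,-4.3],[-18.5,-35.4,6,0,0,-4.3],[-15.8,-36.7,6,0,0,-4.3],[-13,-37.8,6,0,0,-4.3]]}}

```text
time: 0.93
tool_pos: [0.4818, 0.226, 0.1538]
tool_rot: [-0.0, -0.156, 0.988, 0.0]
contact_force: [0.1, 0.9, 0.1]
gripper_width: 0.995
grasp_force: 0.0
```

>>> {"fn": "play_rows", "kwargs": {"commands": [[0,0,0,0,0,0],[0,0,0,0,0,0],[0,0,0,0,0,0]]}}

```text
time: 1.18
tool_pos: [0.4811, 0.228, 0.1541]
tool_rot: [-0.0, -0.153, 0.988, 0.0]
contact_force: [-0.6, 0.3, -0.1]
gripper_width: 0.995
grasp_force: 0.0
```

```bash
python3 mv.py .4817 .228 .068 107.9 3
python3 - <<'E'
from h import *
from plant import imaging
import cv2
out=[]
for n,(u,v) in(("top",(178,221)),("scene",(314,179))):
    f=imaging.grab_frame(n);c=f['image'][v-48:v+48,u-32:u+32,::-1]; out.append(cv2.resize(c,(400,600),interpolation=cv2.INTER_CUBIC))
cv2.imwrite('pics/d.png',np.hstack(out))
E
```

```text
t 1.1833 pos [0.4811 0.228  0.1541] F [-0.6  0.3 -0.1] w 0.995 gf 0.0
[-0.2, -0.1, 28.7, 0.0, -0.0, -0.1]
[-0.2, -0.1, 28.7, 0.0, -0.0, -0.1]
[-0.2, -0.1, 28.7, 0.0, -0.0, -0.1]
```

View pics/d.png

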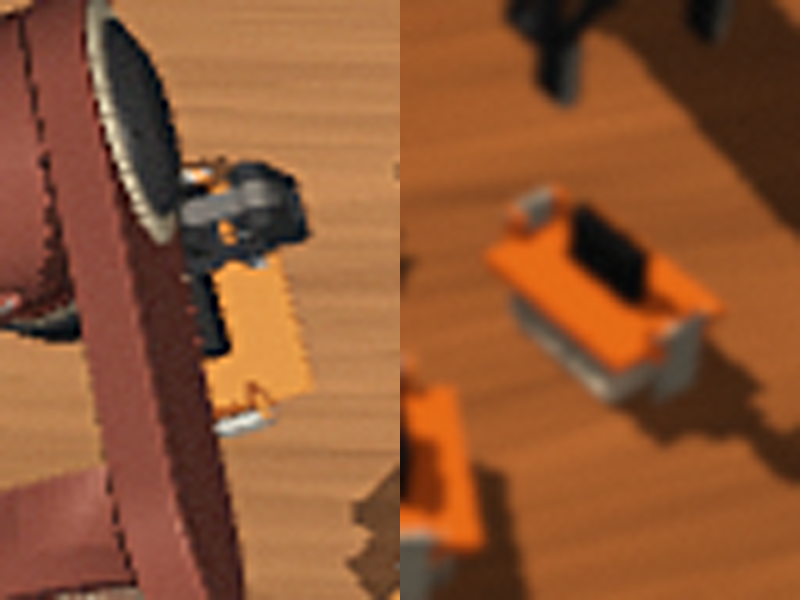

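The top view shows the gripper over the cover, which has not moved. I'll go down and pinch the rib.

>>> {"fn": "play_rows", "kwargs": {"commands": [[0,0,20,0,0,0],[0,0,20,0,0,0],[0,0,20,0,0,0],[0,0,15,0,0,0],[0,0,11,0,0,0]]}}

```text
time: 1.7
tool_pos: [0.4799, 0.2291, 0.0668]
tool_rot: [-0.001, -0.155, 0.988, -0.0]
contact_force: [0.2, -0.1, -0.5]
gripper_width: 0.995
grasp_force: 0.0
```

>>> {"fn": "play_rows", "kwargs": {"commands": [[0,0,0,0,0,0],[0,0,0,0,0,0],[0,0,0,0,0,0],[0,0,0,0,0,0],[0,0,0,0,0,0]], "hand": 0}}

```text
time: 2.12
tool_pos: [0.4823, 0.2283, 0.0698]
tool_rot: [0.001, -0.154, 0.988, 0.0]
contact_force: [0.3, -0.3, -0.0]
gripper_width: 0.294
grasp_force: 0.0
```

>>> {"fn": "play_rows", "kwargs": {"commands": [[0,0,0,0,0,0],[0,0,0,0,0,0],[0,0,0,0,0,0],[0,0,0,0,0,0],[0,0,0,0,0,0]]}}

```text
time: 2.53
tool_pos: [0.4814, 0.2279, 0.0684]
tool_rot: [-0.0, -0.154, 0.988, 0.0]
contact_force: [0.3, 0.0, 0.0]
gripper_width: 0.003
grasp_force: 0.0
```

```bash
cat > shot.py <<'E'
import sys
from h import *
from plant import imaging
# args: out, then name u v halfw halfh ...
a=sys.argv[1:]; out=[]
for i in range(1,len(a),5):
    n=a[i];u,v,w,h=map(int,a[i+1:i+5]); f=imaging.grab_frame(n); pickle.dump(f,open(n+'.pkl','wb'))
    c=f['image'][v-h:v+h,u-w:u+w,::-1]; k=400/(2*w); c=cv2.resize(c,(400,int(2*h*k)),interpolation=cv2.INTER_CUBIC)
    out.append(c)
cv2.imwrite(f'pics/{a[0]}.png',np.hstack(out))
E
python3 shot.py e top 178 221 32 48 scene 314 179 32 48; python3 -c "
from plant import manip;print(manip.state()['joint_pos'])"
```

```text
[ 3.02374925e-01 -2.92067651e-02  1.95081156e+00 -2.54803598e-05
  1.22010183e+00 -1.57705838e+00]
```

View pics/e.png

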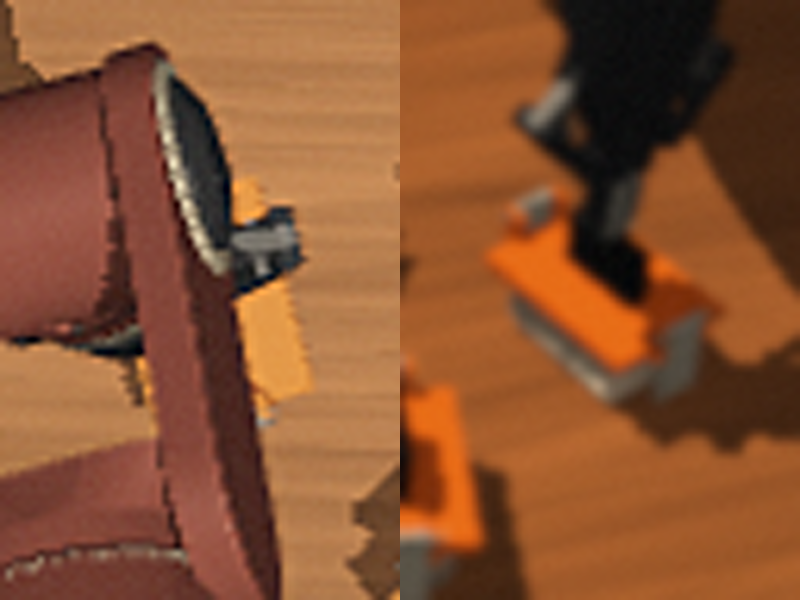

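Run:
```python
from h import *
from plant import manip
from scipy.spatial.transform import Rotation as R
s=manip.state();q=s['tool_rot'];r=R.from_quat([*q[1:],q[0]]).as_matrix();p=s['tool_pos'];print(p,r.round(2), manip.nose_length,[n for n in dir(manip) if n[0]!='_'])
for n,o in(('scene',(282,131)),('top',(146,173))):
    f=pickle.load(open(n+'.pkl','rb'))
    for nm,X in(('tcp',p),('tip',p+r[:,2]*.014),('back60',p-r[:,2]*.06),('ribtop',[.4817,.228,.082]),('rib+x',[.4817+.0247,.228+.008,.082]),('rib-x',[.4817-.0247,.228-.008,.082])):
        print(n,nm,((proj(f,X)-o+.5)*6.25).round())
```

```text
[0.4813604  0.22787459 0.06835024] [[-0.95 -0.3  -0.  ]
 [-0.3   0.95 -0.  ]
 [ 0.   -0.   -1.  ]] 0.014 ['IKError', 'job_done', 'nose_length', 'state']
scene tcp [[207. 253.]]
scene tip [[204. 273.]]
scene back60 [[219. 161.]]
scene ribtop [[210. 233.]]
scene rib+x [[244. 261.]]
scene rib-x [[177. 205.]]
top tcp [[199. 301.]]
top tip [[205. 304.]]
top back60 [[171. 287.]]
top ribtop [[193. 297.]]
top rib+x [[179. 242.]]
top rib-x [[207. 353.]]
```

The fingers read as shut with no grip force, but the tool projects right onto the rib. A small test lift will settle whether the cover is held.

>>> {"fn": "play_rows", "kwargs": {"commands": [[0,0,-10,0,0,0],[0,0,-10,0,0,0],[0,0,-20,0,0,0],[0,0,0,0,0,0],[0,0,0,0,0,0]]}}

```text
time: 3.05
tool_pos: [0.483, 0.2284, 0.1107]
tool_rot: [0.002, -0.154, 0.988, 0.0]
contact_force: [0.0, 0.4, -0.5]
gripper_width: -0.001
grasp_force: 0.0
```

```bash
python3 shot.py f scene 314 171 24 36 top 178 221 24 36
```

```text
(no output)
```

View pics/f.png

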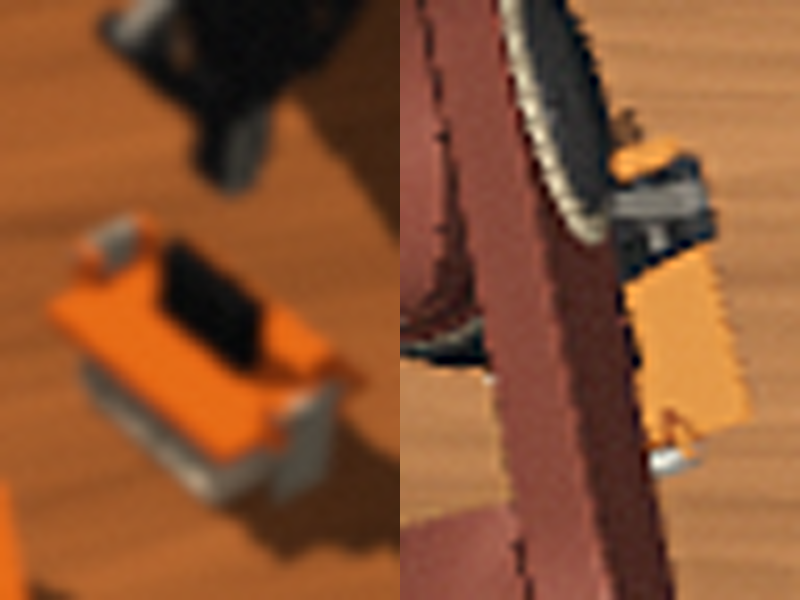

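Run:
```python
from h import *
S=pickle.load(open('scene.pkl','rb'));S0=pickle.load(open('scene0.pkl','rb'));T0=pickle.load(open('top0.pkl','rb'))
for dz in(0,.02,.03,.04): print('now tip crop',((proj(S,[.483,.2284,.0967+dz])-(290,135)+.5)*400/48).round())
a=np.radians(64.7);y=np.array([np.cos(a),np.sin(a),0])
for f,n in((S0,'scene'),(T0,'top')):
  for dz in(0,.03):
    for sg in(-1,1): print(n,dz,sg,(proj(f,np.array([.2669,.5645,.212+dz])+sg*.05*y)*1.5625).round())
S=S0['image'][20:90,350:430,::-1]
out=cv2.resize(S,(640,560),interpolation=cv2.INTER_CUBIC);cv2.imwrite('pics/g.png',out)
```

```text
now tip crop [[220. 249.]]
now tip crop [[226. 208.]]
now tip crop [[229. 187.]]
now tip crop [[231. 166.]]
scene 0 -1 [[575. 130.]]
scene 0 1 [[619. 134.]]
scene 0.03 -1 [[578. 118.]]
scene 0.03 1 [[622. 122.]]
top 0 -1 [[ 45. 491.]]
top 0 1 [[-14. 460.]]
top 0.03 -1 [[ 32. 495.]]
top 0.03 1 [[-29. 462.]]
```

View pics/g.png

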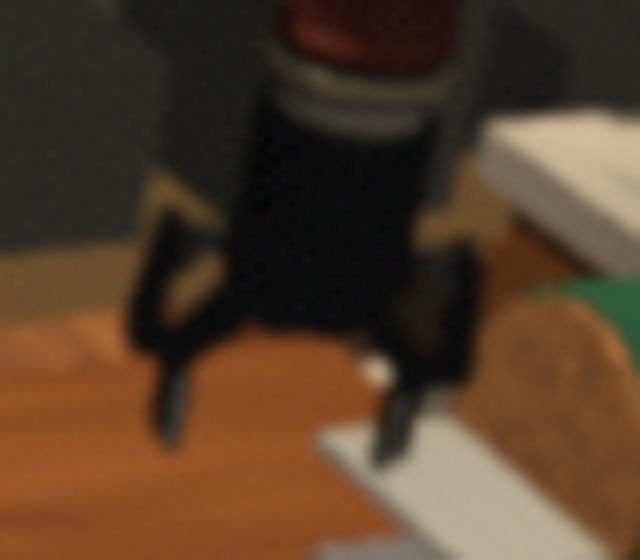

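The images put the real fingertips about 30 mm higher than the reported pose implies, at the start and now. So the fingers shut just above the rib. I'll open, go down 72 mm while watching the force, and grip again.

>>> {"fn": "play_rows", "kwargs": {"commands": [[0,0,0,0,0,0],[0,0,0,0,0,0],[0,0,0,0,0,0],[0,0,0,0,0,0],[0,0,0,0,0,0]], "hand": 85}}

```text
time: 3.57
tool_pos: [0.4812, 0.2278, 0.108]
tool_rot: [-0.0, -0.154, 0.988, -0.0]
contact_force: [-0.0, 0.0, 0.1]
gripper_width: 0.703
grasp_force: 0.0
```

>>> {"fn": "play_rows", "kwargs": {"commands": [[0,0,0,0,0,0],[0,0,15,0,0,0],[0,0,15,0,0,0],[0,0,15,0,0,0],[0,0,10,0,0,0]]}}

```text
time: 3.98
tool_pos: [0.4807, 0.2277, 0.0519]
tool_rot: [-0.001, -0.154, 0.988, -0.0]
contact_force: [-0.3, -0.4, -0.0]
gripper_width: 0.995
grasp_force: 0.0
```

>>> {"fn": "play_rows", "kwargs": {"commands": [[0,0,7,0,0,0],[0,0,5,0,0,0],[0,0,3,0,0,0],[0,0,0,0,0,0]]}}

```text
time: 4.32
tool_pos: [0.4813, 0.2279, 0.0381]
tool_rot: [-0.0, -0.154, 0.988, -0.0]
contact_force: [-0.2, 0.5, 0.2]
gripper_width: 0.992
grasp_force: 0.0
```

>>> {"fn": "play_rows", "kwargs": {"commands": [[0,0,0,0,0,0],[0,0,0,0,0,0],[0,0,0,0,0,0],[0,0,0,0,0,0],[0,0,0,0,0,0]], "hand": 0}}

```text
time: 4.73
tool_pos: [0.4817, 0.228, 0.0388]
tool_rot: [0.0, -0.154, 0.988, 0.0]
contact_force: [0.0, -0.1, 0.8]
gripper_width: 0.293
grasp_force: 0.0
```

>>> {"fn": "play_rows", "kwargs": {"commands": [[0,0,0,0,0,0],[0,0,0,0,0,0],[0,0,0,0,0,0],[0,0,0,0,0,0],[0,0,0,0,0,0]]}}

```text
time: 5.15
tool_pos: [0.4814, 0.228, 0.0385]
tool_rot: [0.0, -0.154, 0.988, 0.0]
contact_force: [-0.9, 0.3, 0.9]
gripper_width: 0.149
grasp_force: 63.0
```

Gripped at about 13 mm with 63 N. Now lift.

>>> {"fn": "play_rows", "kwargs": {"commands": [[0,0,-12,0,0,0],[0,0,-25,0,0,0],[0,0,-30,0,0,0],[0,0,-30,0,0,0],[0,0,-23,0,0,0]]}}

```text
time: 5.57
tool_pos: [0.4818, 0.2279, 0.1613]
tool_rot: [0.001, -0.154, 0.988, 0.0]
contact_force: [-0.1, -0.4, -1.2]
gripper_width: 0.156
grasp_force: 62.4
```

```bash
python3 mv.py .505 -.150 .160 96.2 12
```

```text
t 5.5667 pos [0.4818 0.2279 0.1613] F [-0.1 -0.4 -1.2] w 0.156 gf 62.441614866256714
[7.7, -30.6, 0.1, -0.0, 0.0, 1.0]
[7.2, -30.7, 0.1, -0.0, 0.0, 1.0]
[6.7, -30.8, 0.1, -0.0, 0.0, 1.0]
[6.2, -30.9, 0.1, -0.0, 0.0, 1.0]
[5.7, -31.0, 0.1, -0.0, 0.0, 1.0]
[5.1, -31.1, 0.1, -0.0, 0.0, 1.0]
[4.6, -31.2, 0.1, -0.0, 0.0, 1.0]
[4.1, -31.3, 0.1, -0.0, 0.0, 1.0]
[3.6, -31.3, 0.1, -0.0, 0.0, 1.0]
[3.1, -31.4, 0.1, -0.0, 0.0, 1.0]
[2.5, -31.5, 0.1, -0.0, 0.0, 1.0]
[2.0, -31.5, 0.1, -0.0, 0.0, 1.0]
```

>>> {"fn": "play_rows", "kwargs": {"commands": [[7.7,-30.6,0,0,0,1],[7.2,-30.7,0,0,0,1],[6.7,-30.8,0,0,0,1],[6.2,-30.9,0,0,0,1],[5.7,-31,0,0,0,1]]}}

```text
time: 5.98
tool_pos: [0.4903, 0.0691, 0.1588]
tool_rot: [-0.0, -0.11, 0.994, -0.0]
contact_force: [-0.8, -0.1, -1.9]
gripper_width: 0.149
grasp_force: 62.5
```

>>> {"fn": "play_rows", "kwargs": {"commands": [[5.1,-31.1,0,0,0,1],[4.6,-31.2,0,0,0,1],[4.1,-31.3,0,0,0,1],[3.6,-31.3,0,0,0,1],[3.1,-31.4,0,0,0,1]]}}

```text
time: 6.4
tool_pos: [0.4991, -0.0884, 0.1587]
tool_rot: [-0.0, -0.067, 0.998, -0.0]
contact_force: [0.7, 0.1, -1.9]
gripper_width: 0.146
grasp_force: 62.6
```

>>> {"fn": "play_rows", "kwargs": {"commands": [[2.5,-31.5,0,0,0,1],[2,-31.5,0,0,0,1],[0,0,0,0,0,0],[0,0,0,0,0,0],[0,0,0,0,0,0]]}}

```text
time: 6.82
tool_pos: [0.5026, -0.1497, 0.1583]
tool_rot: [-0.0, -0.049, 0.999, 0.0]
contact_force: [-0.1, 0.4, -1.9]
gripper_width: 0.151
grasp_force: 62.5
```

```bash
python3 mv.py .505 -.150 .12 96.2 2; python3 shot.py k scene 202 180 32 48 top 308 218 32 48
```

```text
t 6.8167 pos [ 0.5026 -0.1497  0.1583] F [-0.1  0.4 -1.9] w 0.151 gf 62.476322650909424
[-1.2, -0.3, 19.2, 0.0, -0.0, -0.3]
[-1.2, -0.3, 19.2, 0.0, -0.0, -0.3]
```

View pics/k.png

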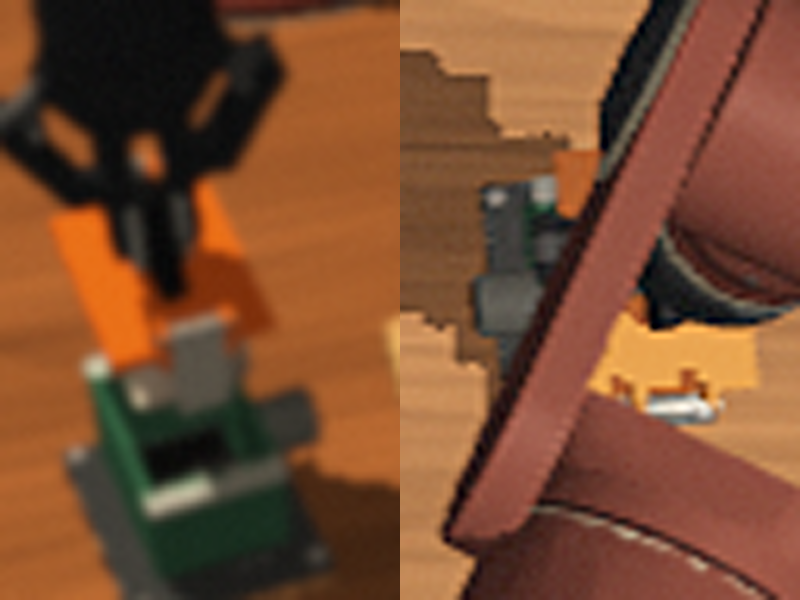

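The held cover hangs above the box. Its visible plate corners are at (50,215), (110,365) and (275,325) in the scene crop, and at (158,152) and (358,388) in the top crop. I'll fit its pose against the box.

Run:
```python
from fit import *
M=rect(.052,.037,.048)
sc=px([(275,325),(110,365),(50,215)],(170,132)); tp=px([(158,152),(358,388)],(276,170))
print('cover both',fit(M,[(S,[0,1,2],sc),(T,[0,2],tp)],[.505,-.15,.12,.1]))
print('cover scene',fit(M,[(S,[0,1,2],sc)],[.505,-.15,.12,.1]))
B=rect(.054,.033,.06)
bt=px([(130,28),(283,16),(307,250),(157,263)],(276,194))
bs=px([(290,147),(84,52),(208,12)],(170,182))
print('box both',fit(B,[(T,[0,1,2,3],bt),(S,[0,2,3],bs)],[.505,-.15,.02,.1]))
print('box scene',fit(B,[(S,[0,2,3],bs)],[.505,-.15,.02,.1]))
cs=px([(325,160),(205,220),(85,105)],(282,155)); ct=px([(102,72),(262,28),(313,240),(160,286)],(146,197))
print('cover0 both',fit(M,[(T,[0,1,2,3],ct),(S,[0,1,2],cs)],[.48,.227,0,.3]))
print('cover0 scene',fit(M,[(S,[0,1,2],cs)],[.48,.227,0,.3]))
```

```text
cover both (array([ 0.50341242, -0.15052366,  0.12084436,  0.08602714]), array([-0.17, -0.55, -0.19,  0.05,  0.02,  0.51, -0.17, -0.28, -0.15,
        0.19]))
cover scene (array([ 0.51453204, -0.15099515,  0.1306669 ,  0.07481699]), array([ 0.15, -0.35, -0.32,  0.15,  0.19,  0.21]))
box both (array([ 0.50516482, -0.14927696,  0.0202174 ,  0.12555662]), array([ 0.34, -0.02, -1.28, -0.28, -0.08,  0.03,  0.61,  0.24, -0.4 ,
        1.33, -0.5 , -0.85,  0.51, -0.56]))
box scene (array([ 0.46333024, -0.14322534, -0.02076397,  0.17625709]), array([ 0.01,  0.11,  0.14, -0.01, -0.15, -0.11]))
cover0 both (array([4.81235597e-01, 2.27055184e-01, 2.21736701e-05, 3.04380521e-01]), array([ 0.55, -0.3 , -0.22, -0.1 ,  0.33,  0.36, -0.41,  0.16, -0.36,
        0.38,  1.1 , -0.2 , -0.48, -0.17]))
cover0 scene (array([ 0.48045111,  0.22764365, -0.00079235,  0.28191754]), array([-0.43,  0.66,  0.69, -0.22, -0.28, -0.44]))
```

Run:
```python
from fit import *
h=cv2.cvtColor(T['image'],cv2.COLOR_RGB2HSV)[190:245,280:335].astype(int)
m=((h[...,2]>170)&(h[...,1]<60)).astype(np.uint8)
n,l,s,c=cv2.connectedComponentsWithStats(m)
C=[]
for i in range(1,n):
    if s[i,4]>20:
        v,u=np.where(l==i);P=onz(T,np.c_[u+280,v+190],.0802)[:,:2]; 
        d=P-P.mean(0); w,V=np.linalg.eigh(d.T@d); print(s[i],P.mean(0),'yaw',np.degrees(np.arctan2(-V[0,1]*np.sign(V[1,1]),abs(V[1,1]))), cv2.minAreaRect((P*1000).astype(np.float32))[1]); C.append(P.mean(0))
C=np.array(C)[:2];print(C.mean(0),np.degrees(np.arctan2(*(C[0]-C[1])[::-1])),np.linalg.norm(C[0]-C[1]))
```

```text
[17  7 24  6 93] [ 0.55249676 -0.14307082] yaw 6.106747694391441 (11.483015060424805, 66.59976196289062)
[ 21  39  25   8 107] [ 0.45715228 -0.15628977] yaw 5.046835061840624 (67.51105499267578, 19.451627731323242)
[ 0.50482452 -0.14968029] 7.893399963827431 0.09625648060645053
```

>>> {"fn": "play_rows", "kwargs": {"commands": [[-1.8,0.3,15,0,0,-0.6],[0,0,14,0,0,0],[0,0,9,0,0,0],[0,0,0,0,0,0],[0,0,0,0,0,0]]}}

```text
time: 7.33
tool_pos: [0.5044, -0.1486, 0.1199]
tool_rot: [-0.001, -0.055, 0.998, 0.0]
contact_force: [0.8, -0.9, -3.0]
gripper_width: 0.152
grasp_force: 62.5
```

>>> {"fn": "play_rows", "kwargs": {"commands": [[0,0,2,0,0,0],[0,0,2,0,0,0],[0,0,2,0,0,0],[0,0,2,0,0,0],[0,0,0,0,0,0]]}}

```text
time: 7.75
tool_pos: [0.5046, -0.1495, 0.1121]
tool_rot: [-0.0, -0.055, 0.998, 0.0]
contact_force: [0.1, -0.3, -2.0]
gripper_width: 0.156
grasp_force: 62.5
```

>>> {"fn": "play_rows", "kwargs": {"commands": [[0,0,1.5,0,0,0],[0,0,1.5,0,0,0],[0,0,1.5,0,0,0],[0,0,1,0,0,0],[0,0,0,0,0,0]]}}

```text
time: 8.17
tool_pos: [0.5046, -0.1494, 0.1065]
tool_rot: [-0.0, -0.055, 0.998, 0.0]
contact_force: [0.4, -0.0, -2.7]
gripper_width: 0.155
grasp_force: 62.5
```

```bash
python3 -c "
from plant import manip;s=manip.state();print(s['contact_force'],s['ft_torque'],s['tool_pos'])"
```

```text
[ 0.43677241 -0.02164413 -2.72850703] [-0.02353311  0.03799102  0.03098085] [ 0.50458209 -0.14939516  0.10652163]
```

Still free. Continuing to just above where the hooks should touch.

>>> {"fn": "play_rows", "kwargs": {"commands": [[0,0,2,0,0,0],[0,0,2,0,0,0],[0,0,2,0,0,0],[0,0,0,0,0,0],[0,0,0,0,0,0]]}}

```text
time: 8.58
tool_pos: [0.5046, -0.1494, 0.1007]
tool_rot: [-0.0, -0.055, 0.998, 0.0]
contact_force: [1.0, -0.6, -2.1]
gripper_width: 0.152
grasp_force: 62.5
```

>>> {"fn": "play_rows", "kwargs": {"commands": [[0,0,1,0,0,0],[0,0,1,0,0,0],[0,0,1,0,0,0],[0,0,1,0,0,0],[0,0,0,0,0,0]]}}

```text
time: 9.0
tool_pos: [0.5046, -0.1494, 0.0966]
tool_rot: [-0.0, -0.055, 0.998, 0.0]
contact_force: [-0.3, -0.2, -1.6]
gripper_width: 0.157
grasp_force: 62.5
```

>>> {"fn": "play_rows", "kwargs": {"commands": [[0,0,1,0,0,0],[0,0,1,0,0,0],[0,0,1,0,0,0],[0,0,1,0,0,0],[0,0,0,0,0,0]]}}

```text
time: 9.42
tool_pos: [0.5046, -0.1494, 0.0926]
tool_rot: [-0.0, -0.055, 0.998, 0.0]
contact_force: [0.0, 0.0, -2.6]
gripper_width: 0.15
grasp_force: 62.5
```

>>> {"fn": "play_rows", "kwargs": {"commands": [[0,0,1,0,0,0],[0,0,1,0,0,0],[0,0,1,0,0,0],[0,0,0,0,0,0]]}}

```text
time: 9.75
tool_pos: [0.5051, -0.1496, 0.0902]
tool_rot: [0.0, -0.055, 0.998, -0.0]
contact_force: [-0.3, -0.4, -1.3]
gripper_width: 0.154
grasp_force: 62.7
```

>>> {"fn": "play_rows", "kwargs": {"commands": [[0,0,1,0,0,0],[0,0,1,0,0,0],[0,0,0,0,0,0]]}}

```text
time: 10.0
tool_pos: [0.5052, -0.1496, 0.0884]
tool_rot: [0.0, -0.055, 0.998, -0.0]
contact_force: [0.7, -0.1, 1.5]
gripper_width: 0.149
grasp_force: 63.0
```

>>> {"fn": "play_rows", "kwargs": {"commands": [[0,0,1,0,0,0],[0,0,1,0,0,0],[0,0,0,0,0,0]]}}

```text
time: 10.25
tool_pos: [0.5051, -0.1496, 0.0862]
tool_rot: [0.0, -0.055, 0.998, -0.0]
contact_force: [0.5, -0.5, 2.8]
gripper_width: 0.153
grasp_force: 63.1
```

>>> {"fn": "play_rows", "kwargs": {"commands": [[0,0,1,0,0,0],[0,0,1,0,0,0],[0,0,0,0,0,0]]}}

```text
time: 10.5
tool_pos: [0.5049, -0.1497, 0.0838]
tool_rot: [0.0, -0.055, 0.998, -0.0]
contact_force: [-1.0, -0.6, 2.2]
gripper_width: 0.155
grasp_force: 63.2
```

>>> {"fn": "play_rows", "kwargs": {"commands": [[0,0,1,0,0,0],[0,0,1,0,0,0],[0,0,0,0,0,0]]}}

```text
time: 10.75
tool_pos: [0.5048, -0.1496, 0.0817]
tool_rot: [-0.0, -0.055, 0.998, -0.0]
contact_force: [1.1, -1.4, 2.7]
gripper_width: 0.155
grasp_force: 63.2
```

>>> {"fn": "play_rows", "kwargs": {"commands": [[0,0,1,0,0,0],[0,0,1,0,0,0],[0,0,0,0,0,0]]}}

```text
time: 11.0
tool_pos: [0.5047, -0.1496, 0.0797]
tool_rot: [-0.0, -0.055, 0.998, -0.0]
contact_force: [0.4, -1.7, 2.5]
gripper_width: 0.153
grasp_force: 63.2
```

>>> {"fn": "play_rows", "kwargs": {"commands": [[0,0,1,0,0,0],[0,0,1,0,0,0],[0,0,0,0,0,0]]}}

```text
time: 11.25
tool_pos: [0.5047, -0.1495, 0.0777]
tool_rot: [-0.0, -0.055, 0.998, 0.0]
contact_force: [0.7, -0.3, 2.9]
gripper_width: 0.154
grasp_force: 63.3
```

>>> {"fn": "play_rows", "kwargs": {"commands": [[0,0,1,0,0,0],[0,0,1,0,0,0],[0,0,0,0,0,0]]}}

```text
time: 11.5
tool_pos: [0.505, -0.1494, 0.076]
tool_rot: [0.0, -0.055, 0.998, 0.0]
contact_force: [0.1, 0.5, 3.8]
gripper_width: 0.153
grasp_force: 63.4
```

>>> {"fn": "play_rows", "kwargs": {"commands": [[0,0,1,0,0,0],[0,0,0.5,0,0,0],[0,0,0,0,0,0]]}}

```text
time: 11.75
tool_pos: [0.5053, -0.1495, 0.0751]
tool_rot: [0.0, -0.055, 0.998, -0.0]
contact_force: [-0.7, 0.9, 6.9]
gripper_width: 0.15
grasp_force: 63.9
```

>>> {"fn": "play_rows", "kwargs": {"commands": [[0,0,1,0,0,0],[0,0,0.5,0,0,0],[0,0,0,0,0,0]]}}

```text
time: 12.0
tool_pos: [0.5049, -0.1495, 0.0732]
tool_rot: [0.0, -0.055, 0.998, -0.0]
contact_force: [0.7, -0.6, -0.8]
gripper_width: 0.152
grasp_force: 62.7
```

Force dropped suddenly, so at least one clip snapped. Continuing to the plate's seat in small steps.

>>> {"fn": "play_rows", "kwargs": {"commands": [[0,0,1,0,0,0],[0,0,1,0,0,0],[0,0,0,0,0,0]]}}

```text
time: 12.25
tool_pos: [0.5042, -0.1491, 0.0699]
tool_rot: [-0.001, -0.055, 0.998, 0.0]
contact_force: [1.0, -1.2, 0.1]
gripper_width: 0.15
grasp_force: 63.0
```

>>> {"fn": "play_rows", "kwargs": {"commands": [[0,0,1,0,0,0],[0,0,0.5,0,0,0],[0,0,0,0,0,0]]}}

```text
time: 12.5
tool_pos: [0.5045, -0.1492, 0.0689]
tool_rot: [-0.0, -0.055, 0.998, 0.0]
contact_force: [-0.0, 0.5, -0.8]
gripper_width: 0.154
grasp_force: 62.9
```

>>> {"fn": "play_rows", "kwargs": {"commands": [[0,0,1,0,0,0],[0,0,0.5,0,0,0],[0,0,0,0,0,0]]}}

```text
time: 12.75
tool_pos: [0.5038, -0.1491, 0.0667]
tool_rot: [-0.001, -0.055, 0.998, 0.0]
contact_force: [1.1, 0.4, -2.4]
gripper_width: 0.151
grasp_force: 62.4
```

>>> {"fn": "play_rows", "kwargs": {"commands": [[0,0,1,0,0,0],[0,0,0.5,0,0,0],[0,0,0,0,0,0]]}}

```text
time: 13.0
tool_pos: [0.5046, -0.1494, 0.0661]
tool_rot: [-0.0, -0.055, 0.998, 0.0]
contact_force: [0.5, 0.8, -1.6]
gripper_width: 0.147
grasp_force: 62.5
```

>>> {"fn": "play_rows", "kwargs": {"commands": [[0,0,0.7,0,0,0],[0,0,0.5,0,0,0],[0,0,0,0,0,0]]}}

```text
time: 13.25
tool_pos: [0.5048, -0.1495, 0.0651]
tool_rot: [-0.0, -0.055, 0.998, 0.0]
contact_force: [-0.2, -0.0, -2.8]
gripper_width: 0.151
grasp_force: 62.5
```

>>> {"fn": "play_rows", "kwargs": {"commands": [[0,0,0.6,0,0,0],[0,0,0.4,0,0,0],[0,0,0,0,0,0]]}}

```text
time: 13.5
tool_pos: [0.505, -0.1495, 0.0648]
tool_rot: [0.0, -0.055, 0.998, -0.0]
contact_force: [-2.8, 1.4, 2.6]
gripper_width: 0.152
grasp_force: 63.1
```

>>> {"fn": "play_rows", "kwargs": {"commands": [[0,0,0.4,0,0,0],[0,0,0,0,0,0],[0,0,0,0,0,0]]}}

```text
time: 13.75
tool_pos: [0.505, -0.1495, 0.0648]
tool_rot: [0.0, -0.055, 0.998, -0.0]
contact_force: [-4.0, 1.6, 5.1]
gripper_width: 0.154
grasp_force: 63.5
```

>>> {"fn": "play_rows", "kwargs": {"commands": [[0,0,0.4,0,0,0],[0,0,0,0,0,0],[0,0,0,0,0,0]]}}

```text
time: 14.0
tool_pos: [0.505, -0.1495, 0.0648]
tool_rot: [0.0, -0.055, 0.998, -0.0]
contact_force: [-5.5, 3.1, 6.9]
gripper_width: 0.148
grasp_force: 63.9
```

>>> {"fn": "play_rows", "kwargs": {"commands": [[0,0,0.5,0,0,0],[0,0,0.4,0,0,0],[0,0,0,0,0,0],[0,0,0,0,0,0]]}}

```text
time: 14.33
tool_pos: [0.5051, -0.1495, 0.0647]
tool_rot: [-0.0, -0.055, 0.998, -0.0]
contact_force: [-8.5, 4.2, 11.8]
gripper_width: 0.152
grasp_force: 64.6
```

```bash
python3 shot.py m scene 202 180 32 48 top 308 218 32 48
```

```text
(no output)
```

View pics/m.png

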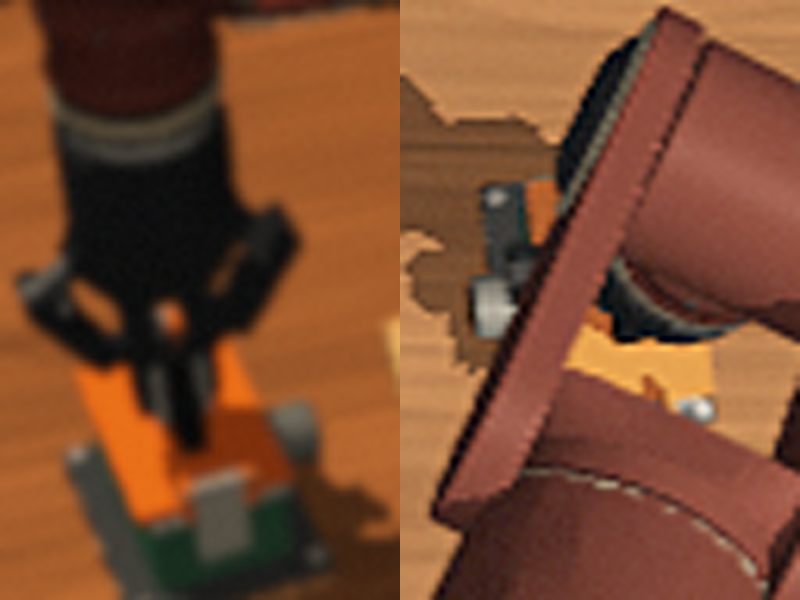

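The cover is flush on the box in the scene view, at about (180,430), and it holds under 14 N without moving. I'll ease off the push, let go and retreat.

>>> {"fn": "play_rows", "kwargs": {"commands": [[0,0,-0.8,0,0,0],[0,0,-0.8,0,0,0],[0,0,0,0,0,0]]}}

```text
time: 14.68
tool_pos: [0.5051, -0.1496, 0.0648]
tool_rot: [0.0, -0.055, 0.998, -0.0]
contact_force: [-2.8, 2.1, 4.6]
gripper_width: 0.153
grasp_force: 63.7
```

>>> {"fn": "play_rows", "kwargs": {"commands": [[0,0,0,0,0,0],[0,0,0,0,0,0],[0,0,0,0,0,0],[0,0,0,0,0,0],[0,0,0,0,0,0]], "hand": 60}}

```text
time: 15.1
tool_pos: [0.5048, -0.1495, 0.0639]
tool_rot: [-0.0, -0.055, 0.998, 0.0]
contact_force: [0.3, 0.3, 0.3]
gripper_width: 0.705
grasp_force: 0.0
```

>>> {"fn": "play_rows", "kwargs": {"commands": [[0,0,-5,0,0,0],[0,0,-10,0,0,0],[0,0,-25,0,0,0],[0,0,-35,0,0,0],[0,0,-35,0,0,0]]}}

```text
time: 15.52
tool_pos: [0.5041, -0.1491, 0.1753]
tool_rot: [-0.001, -0.055, 0.998, 0.0]
contact_force: [0.2, 0.2, 0.5]
gripper_width: 0.701
grasp_force: 0.0
```

>>> {"fn": "play_rows", "kwargs": {"commands": [[-30,0,-30,0,0,0],[0,35,-10,0,0,0],[0,40,0,0,0,0],[0,40,0,0,0,0],[0,40,0,0,0,0]]}}

```text
time: 15.93
tool_pos: [0.5173, 0.0091, 0.2154]
tool_rot: [0.001, -0.054, 0.999, -0.0]
contact_force: [-0.1, -0.1, 0.2]
gripper_width: 0.701
grasp_force: 0.0
```

>>> {"fn": "play_rows", "kwargs": {"commands": [[0,40,0,0,0,0],[0,40,0,0,0,0],[0,40,0,0,0,0],[0,40,0,0,0,0],[0,0,0,0,0,0]]}}

```text
time: 16.35
tool_pos: [0.4984, 0.1727, 0.215]
tool_rot: [0.001, -0.058, 0.998, 0.002]
contact_force: [-0.4, 0.2, -0.0]
gripper_width: 0.701
grasp_force: 0.0
```

```bash
python3 shot.py n scene 202 206 26 39 top 308 218 26 39
python3 - <<'E'
from fit import *
f=pickle.load(open('top.pkl','rb'))
d=cv2.absdiff(f['image'],T['image']).max(2);
E
```

```text
(no output)
```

View pics/n.png

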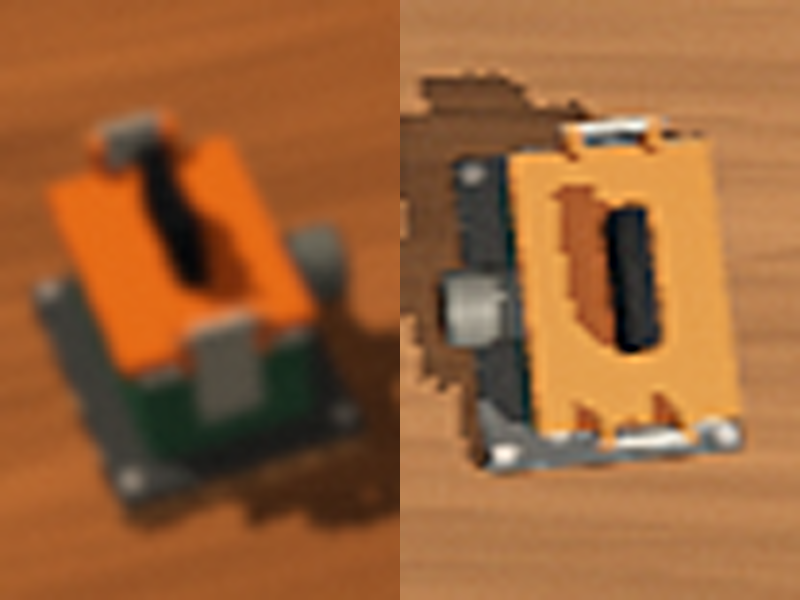

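The final view shows the cover square on the box, with the near clip hanging flat over the rim. I'll check height and level numerically.

Run:
```python
from fit import *
k=400/52
tp=np.array([(108,153),(312,140),(342,422),(135,440)])/k-.5+(282,179); sc=np.array([(315,315),(130,375),(48,188),(232,135)])/k-.5+(176,167)
M=rect(.052,.037,.048)
print(fit(M,[(T,[0,1,2,3],tp),(S,[0,1,2,3],sc)],[.505,-.15,.03,.1]))
for nm,i in(('+x',[0,1]),('-x',[2,3])):
    # triangulate end midpoint
    a,c=ray(T,tp[i].mean(0));b,d=ray(S,sc[i].mean(0));A=np.c_[a[0],-b[0]];l=np.linalg.lstsq(A,d-c,rcond=None)[0];print(nm,(c+a[0]*l[0]+d+b[0]*l[1])/2)
```

```text
(array([ 0.50538091, -0.14979773,  0.02618485,  0.10542559]), array([ 0.06,  0.37, -0.91,  0.13, -0.69, -0.32,  0.18, -0.64, -0.15,
       -0.14, -0.81, -0.65, -0.03,  0.11, -0.49,  0.45]))
+x [ 0.55817172 -0.14455062  0.07364943]
-x [ 0.45249251 -0.15522386  0.07423869]
```

```bash
python3 -c "
from plant import manip;print(manip.job_done())"
```

```text
the job is handed in; nothing more can be done
None
```

I handed the job in with the cover seated level on the green box and released; I inferred that both clips snapped from the force drop and the level fit, as I couldn't see both hooks.

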